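# Load the shaker tray with flasks in order of size

### The job

Load the shaker's clamp tray for the next run: line the four capped flasks up along its row of clamps in order of size, each in the clamp made for it, from the smallest flask in the smallest clamp to the largest in the largest. Set each one down between the prongs without dropping it or tipping it over, so that it stands upright with its underside flat on the clamp's base plate, and let go of it; leave the beaker and the dish where they are.

Things in the scene. Friction and masses are not known exactly. Their poses are not given: they have to be found in the camera images.
- flask_40_center (a point): The smallest of four empty conical flasks of clear plastic with white ribbed screw caps, standing loose on the bench. Base 40 mm across, 74 mm tall in all, tapering to a neck; the cap, 26 mm across, forms the top 22 mm and is the place to grip. This point is on the axis at half height (37 mm above the underside); z runs up the axis.
- flask_50_center (a point): The second smallest of four empty conical flasks of clear plastic with white ribbed screw caps, standing loose on the bench. Base 50 mm across, 92 mm tall in all, tapering to a neck; the cap, 28 mm across, forms the top 22 mm and is the place to grip. This point is on the axis at half height (46 mm above the underside); z runs up the axis.
- flask_62_center (a point): The second largest of four empty conical flasks of clear plastic with white ribbed screw caps, standing loose on the bench. Base 62 mm across, 112 mm tall in all, tapering to a neck; the cap, 32 mm across, forms the top 22 mm and is the place to grip. This point is on the axis at half height (56 mm above the underside); z runs up the axis.
- flask_76_center (a point): The largest of four empty conical flasks of clear plastic with white ribbed screw caps, standing loose on the bench. Base 76 mm across, 136 mm tall in all, tapering to a neck; the cap, 36 mm across, forms the top 22 mm and is the place to grip. This point is on the axis at half height (68 mm above the underside); z runs up the axis.
- clamp_40: The smallest steel flask clamp, for the 40 mm flask, in a row of four in order of size on a fixed tray that lies at any angle. Round rubber-faced plate, 5 rigid upright prongs, 49 mm apart inside, 61 mm at the splayed tips, tips 27 mm above the plate. Origin: centre of the plate's top, where the flask rests, 23 mm above the bench; z up, y along the row to the largest. Clamp spacing 71, 82, 95 mm.
- clamp_50: The second smallest steel flask clamp, for the 50 mm flask, in a row of four in order of size on a fixed tray that lies at any angle. Round rubber-faced plate, 5 rigid upright prongs, 59 mm apart inside, 71 mm at the splayed tips, tips 32 mm above the plate. Origin: centre of the plate's top, where the flask rests, 23 mm above the bench; z up, y along the row to the largest. Clamp spacing 71, 82, 95 mm.
- clamp_62: The second largest steel flask clamp, for the 62 mm flask, in a row of four in order of size on a fixed tray that lies at any angle. Round rubber-faced plate, 5 rigid upright prongs, 71 mm apart inside, 83 mm at the splayed tips, tips 38 mm above the plate. Origin: centre of the plate's top, where the flask rests, 23 mm above the bench; z up, y along the row to the largest. Clamp spacing 71, 82, 95 mm.
- clamp_76: The largest steel flask clamp, for the 76 mm flask, in a row of four in order of size on a fixed tray that lies at any angle. Round rubber-faced plate, 5 rigid upright prongs, 85 mm apart inside, 97 mm at the splayed tips, tips 46 mm above the plate. Origin: centre of the plate's top, where the flask rests, 23 mm above the bench; z up, y along the row to the largest. Clamp spacing 71, 82, 95 mm.
- beaker: Small empty glass beaker, 44 mm across and 58 mm tall, standing on the bench near the analyser; a bystander. Origin at the centre of its underside.
- petri_dish: Lidded clear dish, 59 mm across and 15 mm high, lying flat near the front edge of the bench; a bystander. Origin at the centre of its underside.
Mind the look-alikes: they are no part of the job. Leave any black look-alike of the part that bears flask_76_center alone.

How it is judged:
By the outcome, as a careful person would: the job done as asked, in the order asked, and still so for the second after the job is handed in, with the robot touching nothing.
It also fails if it takes over 120 s, if anything falls off the work surface, if the arm or the gripper's body presses on something with over 40 N, if the wrist force passes 120 N, or if a joint passes its speed limit or range.

### The arm

A 6-joint arm with a two-finger parallel gripper is mounted at the origin on a cart in front of the work surface, level with it; the furniture and walls round the work are solid. World frame = base frame: x ahead of the robot, y to its left, z up, the work surface at z = 0. Lengths are in m, angles in rad, forces in N, time in s.
With the tool pointing down it reaches from about 0.275 to 0.725 m from the base axis. Payload 5.6 kg.
Tool frame: the origin (TCP) lies midway between the tips of the shut fingers; the grasp point (between the pads) lies 19 mm behind it; z points along the fingers, y is the line along which they close (so a half turn about z gives the same grasp; the last joint's range is limited). The gripper opens to 85 mm and grips with 20 to 120 N. Pads are 22 mm wide; open, the fingers measure 114 mm over their backs; the gripper's body (76 mm by 85 mm) begins 54 mm behind the grasp point. The pads swing forward as they close: fully open they stand 13 mm farther back than shut.
Start: joints at [1.447, 0.255, 0.108, 0, -1.424, -0.285], TCP at [0.219, 0.505, 0.231] pointing down, gripper open.
Joint ranges: [-2.95, 2.95], [-1.21, 1.97], [-1.09, 1.5], [-2.87, 1.71], [-2.94, -0.07], [-3.05, 3.05]. Speed limits (rad/s): [2.57, 2.57, 3.14, 3.14, 3.14, 3.14].

### API

Orientations are given as a rotation vector (axis times angle).
In Python, from workcell import * gives the robot as it stands.
- The arm moves only by the shell command python3 -m inch 'ROWS' [FORCE]. ROWS is JSON, a list of rows, each a list of 5 numbers: the shift along the tool's x, y, z in units of 0.5 m (1.0 is 0.5 m), then the turn about the tool's z in units of 90 degrees (1.0 is 90 degrees), then the closure, from 0 (fully open) to 1 (shut). A call has 1 to 12 rows; each row shifts and turns the commanded pose from where the row before left it, along the tool's axes as they then stand; what a row does not reach is not made up. A row lasts 1/12 s, in which the tool goes at most 41.7 mm and 7.16 degrees, less where a joint would pass 70% of its speed; a pose out of reach is approached as far as the arm can. A call with a number of a shift or a turn outside -1 to 1 is refused whole. A call with a gripper value outside its range is refused whole. The fingers move at their own pace and stop on an object; FORCE is the grip in N (left out, the last holds). Time passes only in rows, so rows that do not move let the fingers close. It gives the time, the measured TCP pose, the force, the opening and the grip force at its end, in the units of the state.
- observe(): the state, without advancing time (a new reading comes with each control period).
- grab_frame(name): name is "scene" or "top" or "wrist"; returns a dict with "img" (384x512x3 uint8, blue, green, red), "camera_matrix" (3x3 intrinsics, pixels), "R" (3x3) and "t" (3): a world point X has camera coordinates R X + t. Camera axes: x right, y down, z forward; pixel columns grow to the right and rows downward; lengths in m; the calibration is good to about 2 mm. A picture is of the moment at which its call begins. There is no depth.
- close_job(): hands the job in; it is judged then, once.
The state is a dict: "time_s": time; "q": joint angles; "joint_velocities": joint speeds; "joint_torque": joint torques, N m; "ee_pos": TCP position; "tool_rot": TCP orientation; "force": force on the tool from outside, world axes, zero at the start; "torque": the same for the moment, N m; "opening": finger opening in m; "grasp_force": force on a finger pad.
Only numpy, scipy, OpenCV 4.12 (cv2) and the standard library are available. Lean on these libraries where they do the work, as an engineer would, in place of code of your own. Each camera call takes 0.05 s, during which the arm holds its last target. There are 200 camera calls.

## Working session

There is one attempt and no reset: what is moved stays moved. The work goes in short steps, Python scripts to look and compute and a shell command to move; the robot and the scene stay as the last step left them, time stands still between calls to the robot, and variables do not carry over. Pictures are saved under pics/ and viewed, at most 14 in all, crops included, and the job is handed in when it is done.

```bash
mkdir -p pics; ls
python3 - <<'E'
from workcell import *
import cv2
s=observe();print({k:s[k] for k in('time_s','ee_pos','tool_rot','opening')})
for n in("scene","top"):
    f=grab_frame(n);cv2.imwrite(f"pics/{n}0.png",f["img"]);print(n,f["camera_matrix"],f["R"],f["t"])
E
```

```text
pics
{'time_s': 0.0, 'ee_pos': array([0.2183636 , 0.50424742, 0.23039783]), 'tool_rot': array([ 3.07435584e+00, -6.37379922e-01, -5.55913249e-04]), 'opening': 0.08556917014581833}
scene [[436.83160929   0.         255.48813682]
 [  0.         436.83160929 189.09409916]
 [  0.           0.           1.        ]] [[ 0.81676902 -0.57682939 -0.01249889]
 [-0.3016195  -0.40841429 -0.86152391]
 [ 0.49184758  0.70743595 -0.50756313]] [-0.38244652  0.22301039  1.05039781]
top [[448.59465548   0.         254.29402618]
 [  0.         448.59465548 186.81346456]
 [  0.           0.           1.        ]] [[ 0.02737841 -0.99943602 -0.01944411]
 [-0.99134284 -0.02464769 -0.12896456]
 [ 0.12841257  0.02280663 -0.99145856]] [0.03330457 0.5172787  1.4459756 ]
```

View pics/scene0.png

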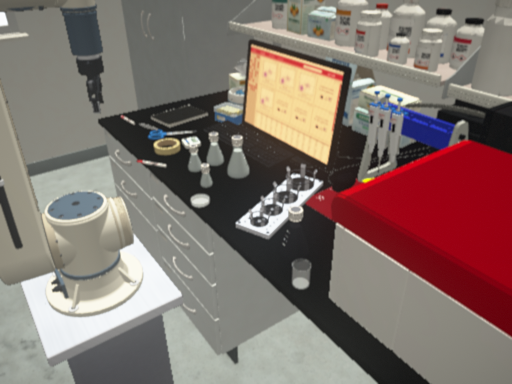

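View pics/top0.png

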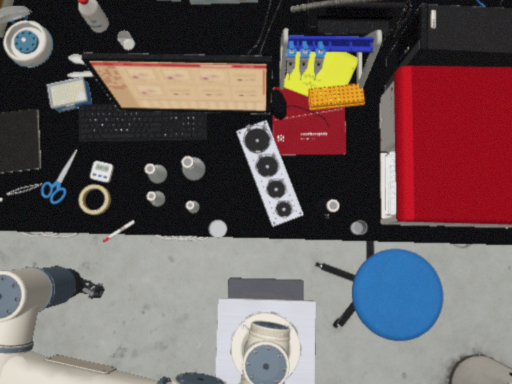

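The scene and top views show four flasks near top pixels (155,170), (193,165), (156,198) and (192,206). The tray runs from (283,208), smallest, to (256,140), largest. The black look-alike's cap is at (333,205), the dish at (218,228) and the beaker at (360,228).

```bash
cat > h.py <<'E'
import cv2,numpy as np
def ray(f,u,v,z):
    K,R,t=map(np.asarray,(f["camera_matrix"],f["R"],f["t"]))
    C=-R.T@t; d=R.T@np.linalg.solve(K,[u,v,1.]); return C+d*(z-C[2])/d[2]
def proj(f,X):
    p=np.asarray(f["camera_matrix"])@(np.asarray(f["R"])@np.asarray(X)+f["t"]); return p[:2]/p[2]
E
python3 - <<'E'
from workcell import *
from h import *
f=grab_frame("top");im=f["img"]
a=cv2.resize(im[145:225,135:235],None,fx=6,fy=6,interpolation=cv2.INTER_CUBIC)
b=cv2.resize(im[115:230,230:345],None,fx=5,fy=5,interpolation=cv2.INTER_CUBIC)
cv2.imwrite("pics/a.png",a);cv2.imwrite("pics/b.png",b)
g=cv2.cvtColor(im,cv2.COLOR_BGR2GRAY)
m=(g>165).astype(np.uint8);
n,l,st,c=cv2.connectedComponentsWithStats(m)
for i in range(1,n):
    x,y,w,h,A=st[i]
    if A>20 and 135<c[i][0]<345 and 110<c[i][1]<225: print(st[i],c[i].round(1),[ray(f,*c[i],z)[:2].round(4) for z in(.074,.092,.112,.136)])
# tray corners
t=(g>120).astype(np.uint8);t[:,:234]=0;t[:,303:]=0;t[:118]=0;t[227:]=0
cs,_=cv2.findContours(t,0,2);k=max(cs,key=cv2.contourArea);print(cv2.boxPoints(cv2.minAreaRect(k)))
E
```

```text
[ 237  121   66  105 1613] [272.  180.7] [array([ 0.5324, -0.0104]), array([ 0.5298, -0.0101]), array([ 0.5269, -0.0097]), array([ 0.5234, -0.0093])]
[251 122  13   7  47] [257.9 125.2] [array([0.7141, 0.0398]), array([0.7092, 0.0394]), array([0.7037, 0.039 ]), array([0.6972, 0.0386])]
[182 156  13  12  75] [187.3 161.7] [array([0.5877, 0.2652]), array([0.5844, 0.2621]), array([0.5807, 0.2585]), array([0.5763, 0.2543])]
[145 164  13  10  70] [150.1 168.4] [array([0.5629, 0.3852]), array([0.5599, 0.3805]), array([0.5566, 0.3753]), array([0.5526, 0.369 ])]
[147 192   9   9  51] [151.1 195.9] [array([0.4735, 0.3766]), array([0.4716, 0.372 ]), array([0.4695, 0.367 ]), array([0.4671, 0.3608])]
[186 201   8   9  49] [189.8 204.8] [array([0.4479, 0.2507]), array([0.4463, 0.2477]), array([0.4446, 0.2444]), array([0.4426, 0.2404])]
[327 200  12  12  78] [332.6 205.2] [array([ 0.4583, -0.2046]), array([ 0.4566, -0.2019]), array([ 0.4547, -0.1988]), array([ 0.4525, -0.1952])]
[[235.      130.00002]
 [266.2268  117.9897 ]
 [303.3402  214.48454]
 [272.1134  226.49486]]
```

View pics/a.png

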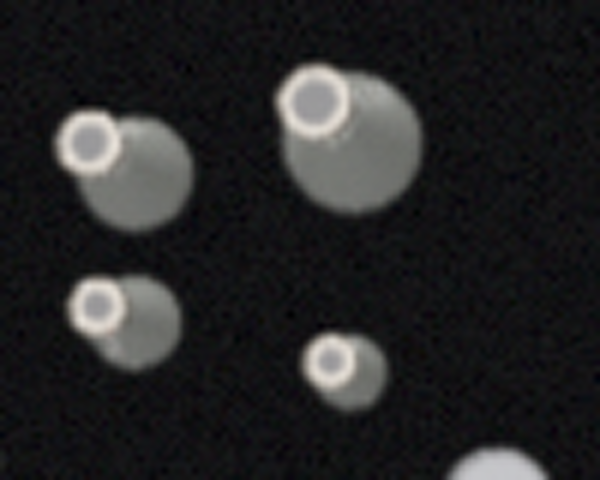

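View pics/b.png

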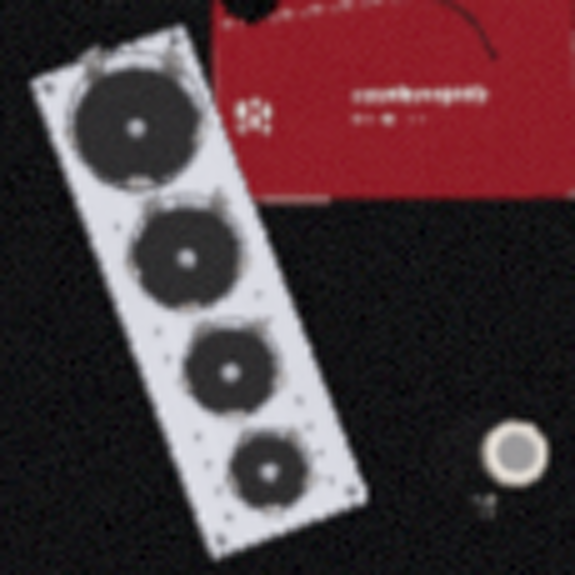

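Crops: cap centres are at (315,101), (90,142), (97,306) and (330,361) in crop a. The centre screws of the clamp plates are at (137,127), (187,258), (230,372) and (269,471) in crop b, largest to smallest.

```bash
cat >> h.py <<'E'
def go(s,tgt,yaw=None):
    from scipy.spatial.transform import Rotation as Ro
    R=Ro.from_rotvec(s['tool_rot']).as_matrix(); cur=np.arctan2(R[1,0],R[0,0])
    d=R.T@(np.asarray(tgt)-s['ee_pos'])/0.5
    print("units xyz",d.round(4),"yaw",round(cur,4), "" if yaw is None else "turn %.4f"%(-(yaw-cur)/(np.pi/2)),"tilt",np.degrees(np.arccos(-R[2,2])).round(2))
E
python3 - <<'E'
from workcell import *
from h import *
f=grab_frame("top")
F={}
for n,h,p in((76,.136,(315,101)),(62,.112,(90,142)),(50,.092,(97,306)),(40,.074,(330,361))):
    F[n]=ray(f,(p[0]+.5)/6-.5+135,(p[1]+.5)/6-.5+145,h);print(n,F[n].round(4))
C=np.array([ray(f,(a+.5)/5-.5+230,(b+.5)/5-.5+115,.0235)[:2] for a,b in((269,471),(230,372),(187,258),(137,127))])
print(C.round(4),np.linalg.norm(np.diff(C,axis=0),axis=1))
# fit line w/ known spacing
s=np.array([0,71,153,248])/1e3;A=np.c_[s,np.ones(4)];k=np.linalg.lstsq(A,C,rcond=None)[0]
u=k[0]/np.linalg.norm(k[0]);yaw=np.arctan2(u[1],u[0]);Cf=C.mean(0)+np.outer(s-s.mean(),u)
print("row",u,yaw,np.linalg.norm(k[0]));print(Cf.round(4))
for z in(0,.1):print("monitor edge",ray(f,265,110,z).round(3),ray(f,268,60,z+.3).round(3))
st=observe();go(st,[*F[40][:2],.20],yaw)
E
```

```text
76 [0.5772 0.255  0.136 ]
62 [0.5569 0.3769 0.112 ]
50 [0.4725 0.3733 0.092 ]
40 [0.448  0.2514 0.074 ]
[[ 0.4469 -0.0509]
 [ 0.512  -0.0238]
 [ 0.588   0.0065]
 [ 0.6767  0.0423]] [0.07053597 0.08183935 0.09561388]
row [0.92696841 0.37513938] 0.3845471360538372 0.9999412336656934
[[ 0.4465 -0.0507]
 [ 0.5123 -0.0241]
 [ 0.5884  0.0067]
 [ 0.6764  0.0423]]
monitor edge [0.789 0.018 0.   ] [0.841 0.012 0.3  ]
monitor edge [0.758 0.018 0.1  ] [0.798 0.012 0.4  ]
units xyz [0.6224 0.2818 0.0618] yaw -0.4088 turn -0.5051 tilt 0.07
```

```bash
python3 -m inch '[[0,0,0,-0.072,0],[0,0,0,-0.072,0],[0,0,0,-0.072,0],[0,0,0,-0.072,0],[0,0,0,-0.072,0],[0,0,0,-0.072,0],[0,0,0,-0.073,0],[0,0,0,0,0]]'; python3 -m inch '[[0.02,0.053,0,0,0],[0.02,0.053,0,0,0],[0.02,0.053,0,0,0],[0.02,0.053,0,0,0],[0.02,0.053,0,0,0],[0.02,0.053,0,0,0],[0.02,0.053,0,0,0],[0.02,0.053,0,0,0],[0.02,0.053,0,0,0],[0.02,0.053,0,0,0],[0.02,0.053,0,0,0],[0.016,0.058,0,0,0]]'
python3 -m inch '[[0,0,0,0,0],[0,0,0,0,0],[0,0,0,0,0]]'
python3 - <<'E'
from workcell import *
from h import *
s=observe();print(s['time_s'],s['ee_pos']);go(s,[.448,.2514,.04],.3845)
f=grab_frame("wrist");cv2.imwrite("pics/w1.png",f["img"]);print(f["R"],f["t"],-f["R"].T@f["t"]);print([proj(f,[.448,.2514,z]).round(0) for z in(0,.074)])
E
```

```text
time_s: 0.87
ee_pos: [0.2185, 0.5045, 0.231]
tool_rot: [3.082, 0.606, -0.0]
force: [-0.7, 0.3, 0.1]
opening: 0.0852
grasp_force: 0.0
time_s: 1.87
ee_pos: [0.449, 0.2509, 0.2311]
tool_rot: [-3.085, -0.594, 0.0]
force: [0.6, 0.7, -1.4]
opening: 0.0854
grasp_force: 0.0
time_s: 2.12
ee_pos: [0.4481, 0.2518, 0.2311]
tool_rot: [-3.084, -0.596, 0.001]
force: [0.5, 0.2, -0.7]
opening: 0.0855
grasp_force: 0.0
2.1167 [0.44807994 0.25183969 0.23112464]
units xyz [-0.0004  0.0008  0.3822] yaw 0.3817 turn -0.0018 tilt 0.02
[[ 3.72891844e-01 -9.27874701e-01 -4.59829231e-04]
 [-8.81962544e-01 -3.54594658e-01  3.10491062e-01]
 [-2.88259855e-01 -1.15374033e-01 -9.50576188e-01]] [0.06701323 0.44390958 0.53824907] [0.52167853 0.28168782 0.37384761]
[array([252., 154.]), array([252., 171.])]
```

View pics/w1.png

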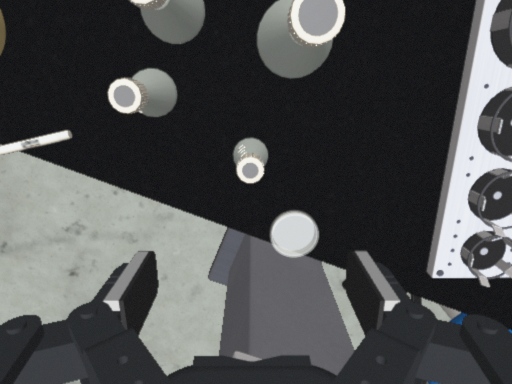

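Wrist view: the 40 mm flask's cap is at (250,170), against (252,171) predicted. That is about 1 mm off, so I'm descending.

```bash
python3 - <<'E'
from workcell import *
from h import *
f=grab_frame("wrist")
for n,u,v,z in((40,250,169.5,.074),(50,124,96,.092),(76,319,15,.136),('c40',484,251,.023),('c50',497,195,.023)):print(n,ray(f,u,v,z).round(4))
E
python3 -m inch '[[0,0,0.063,0,0],[0,0.002,0.063,0,0],[0,0,0.063,0,0],[0,0,0.063,0,0],[0,0,0.063,0,0],[0,0,0.063,0,0],[0,0,0.004,0,0],[0,0,0,0,0]]'
python3 -m inch '[[0,0,0,0,0.6],[0,0,0,0,0.8],[0,0,0,0,0.9],[0,0,0,0,1],[0,0,0,0,1],[0,0,0,0,1],[0,0,0,0,1],[0,0,0,0,1],[0,0,0,0,1]]' 40
```

```text
40 [0.4483 0.2542 0.074 ]
50 [0.4719 0.3761 0.092 ]
76 [0.5765 0.257  0.136 ]
c40 [ 0.4473 -0.0487  0.023 ]
c50 [ 0.5129 -0.0212  0.023 ]
time_s: 2.88
ee_pos: [0.4475, 0.2507, 0.0394]
tool_rot: [3.081, 0.601, -0.005]
force: [1.3, -0.6, 1.4]
opening: 0.0854
grasp_force: 0.0
time_s: 3.63
ee_pos: [0.4493, 0.2514, 0.0412]
tool_rot: [-3.083, -0.601, -0.003]
force: [-0.3, -0.1, 5.4]
opening: 0.0246
grasp_force: 39.1
```

```bash
python3 -m inch '[[0,0,-0.03,0,1],[0,0,-0.05,0,1],[0,0,-0.06,0,1],[0,0,-0.06,0,1],[0,0,0,0,1]]'
python3 -m inch '[[-0.02,0.05,0,0,1],[-0.02,0.05,0,0,1],[-0.02,0.05,0,0,1],[-0.02,0.05,0,0,1],[-0.02,0.05,0,0,1],[-0.02,0.05,0,0,1],[-0.02,0.05,0,0,1],[-0.02,0.05,0,0,1],[-0.02,0.05,0,0,1],[-0.02,0.05,0,0,1],[-0.02,0.04,0,0,1],[-0.01,0.016,0,0,1]]'
python3 -m inch '[[0,0,0,0,1],[0,0,0,0,1],[0,0,0,0,1]]'
python3 - <<'E'
from workcell import *
from h import *
s=observe();go(s,[.447,-.0495,.065],.3845);print(s['ee_pos'])
f=grab_frame("wrist");cv2.imwrite("pics/w2.png",f["img"]);print([proj(f,[.447,-.0495,z]).round(0) for z in(.023,)])
E
```

```text
time_s: 4.05
ee_pos: [0.4515, 0.2526, 0.1463]
tool_rot: [-3.08, -0.601, -0.015]
force: [0.7, 0.8, 0.4]
opening: 0.0251
grasp_force: 39.3
time_s: 5.05
ee_pos: [0.4455, -0.0521, 0.1398]
tool_rot: [3.084, 0.597, -0.002]
force: [-1.1, 0.3, 0.5]
opening: 0.0249
grasp_force: 39.4
time_s: 5.3
ee_pos: [0.4462, -0.0493, 0.1401]
tool_rot: [-3.083, -0.601, 0.0]
force: [-0.6, 0.8, -1.5]
opening: 0.0249
grasp_force: 39.4
units xyz [0.0013 0.0009 0.1502] yaw 0.3847 turn 0.0001 tilt 0.02
[ 0.44622272 -0.04933621  0.1401108 ]
[array([252., 182.])]
```

View pics/w2.png

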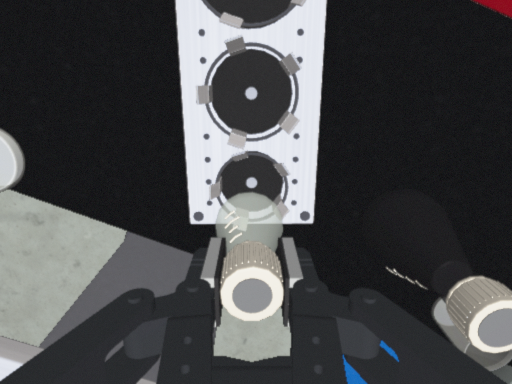

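Wrist view: the clamp_40 screw is at (251,182), predicted (252,182). The flask hangs upright in line with it, and the black look-alike at (480,320) is clear.

```bash
python3 -m inch '[[0.001,0.001,0.03,0,1],[0,0,0.03,0,1],[0,0,0.03,0,1],[0,0,0.03,0,1],[0,0,0.02,0,1],[0,0,0,0,1],[0,0,0,0,1]]'
python3 -m inch '[[0,0,0.003,0,1],[0,0,0.003,0,1],[0,0,0.002,0,1],[0,0,0,0,1],[0,0,0,0,1]]'
```

```text
time_s: 5.93
ee_pos: [0.4468, -0.0496, 0.0702]
tool_rot: [3.083, 0.602, -0.002]
force: [0.5, 0.4, -0.1]
opening: 0.025
grasp_force: 39.4
time_s: 6.35
ee_pos: [0.447, -0.0502, 0.0665]
tool_rot: [3.084, 0.6, 0.001]
force: [-1.0, 0.7, -0.0]
opening: 0.0248
grasp_force: 39.4
```

```bash
python3 -m inch '[[0,0,0.003,0,1],[0,0,0,0,1],[0,0,0,0,1]]'; python3 -m inch '[[0,0,0.003,0,1],[0,0,0,0,1],[0,0,0,0,1]]'
```

```text
time_s: 6.6
ee_pos: [0.4468, -0.0503, 0.0647]
tool_rot: [3.084, 0.6, -0.0]
force: [-0.4, 0.2, 0.4]
opening: 0.0247
grasp_force: 39.4
time_s: 6.85
ee_pos: [0.4475, -0.0501, 0.0642]
tool_rot: [3.083, 0.601, 0.002]
force: [-2.6, 0.7, 7.8]
opening: 0.0249
grasp_force: 40.2
```

```bash
python3 -m inch '[[0,0,0,0,0.7],[0,0,0,0,0.6],[0,0,0,0,0.4],[0,0,0,0,0.2],[0,0,0,0,0],[0,0,0,0,0],[0,0,0,0,0]]'; python3 -m inch '[[0,0,-0.03,0,0],[0,0,-0.06,0,0],[0,0,-0.07,0,0],[0,0,-0.07,0,0],[0,0,-0.06,0,0],[0,0,0,0,0],[0,0,0,0,0]]'
python3 - <<'E'
from workcell import *
from h import *
s=observe();go(s,[.4722,.3745,.2],.3845)
f=grab_frame("wrist");cv2.imwrite("pics/w3.png",f["img"])
E
```

```text
time_s: 7.43
ee_pos: [0.4468, -0.0502, 0.0632]
tool_rot: [3.084, 0.6, -0.0]
force: [0.3, -0.1, -0.9]
opening: 0.0854
grasp_force: 0.0
time_s: 8.02
ee_pos: [0.4479, -0.05, 0.21]
tool_rot: [-3.084, -0.6, -0.007]
force: [-0.4, 0.6, -0.6]
opening: 0.0855
grasp_force: 0.0
units xyz [ 0.3633 -0.7687  0.021 ] yaw 0.3845 turn -0.0000 tilt 0.25
```

View pics/w3.png

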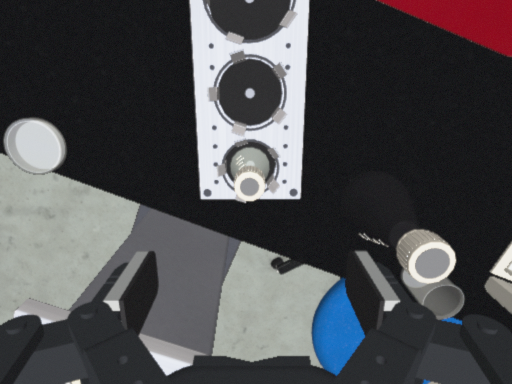

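The 40 flask stands upright in its clamp, with the cap at (249,183). Next is flask 50.

```bash
python3 -m inch '[[0.024,-0.051,0,0,0],[0.024,-0.051,0,0,0],[0.024,-0.051,0,0,0],[0.024,-0.051,0,0,0],[0.024,-0.051,0,0,0],[0.024,-0.051,0,0,0],[0.024,-0.051,0,0,0],[0.024,-0.051,0,0,0],[0.024,-0.051,0,0,0],[0.024,-0.051,0,0,0],[0.024,-0.051,0,0,0],[0.024,-0.051,0,0,0]]'
python3 -m inch '[[0.024,-0.051,0,0,0],[0.024,-0.051,0,0,0],[0.027,-0.055,0,0,0],[0,0,0,0,0],[0,0,0,0,0],[0,0,0,0,0]]'
python3 - <<'E'
from workcell import *
from h import *
s=observe();go(s,[.4722,.3745,.058],.3845);print(s['ee_pos'])
f=grab_frame("wrist");im=f["img"]
_,l,st,c=cv2.connectedComponentsWithStats((cv2.cvtColor(im,cv2.COLOR_BGR2GRAY)>165).astype(np.uint8))
p=proj(f,[.4722,.3745,.092]);print(p)
print([(st[i][:4],c[i].round(1),ray(f,st[i][0]+st[i][2]/2-.5,st[i][1]+st[i][3]/2-.5,.092).round(4),ray(f,st[i][0]+st[i][2]/2-.5,st[i][1]+st[i][3]/2-.5,.112).round(4)) for i in range(1,len(c)) if 100<st[i][4]<3000 and st[i][1]<230])
E
```

```text
time_s: 9.07
ee_pos: [0.4648, 0.2884, 0.2064]
tool_rot: [3.082, 0.6, -0.005]
force: [0.8, -0.7, -0.3]
opening: 0.0852
grasp_force: 0.0
time_s: 9.57
ee_pos: [0.4705, 0.3737, 0.2067]
tool_rot: [3.082, 0.6, -0.004]
force: [0.2, -0.5, 0.8]
opening: 0.0854
grasp_force: 0.0
units xyz [ 0.0046 -0.0006  0.2974] yaw 0.3847 turn 0.0001 tilt 0.17
[0.4704663  0.37373026 0.20671935]
[251.47976541 181.33720796]
[(array([42,  0, 85, 41], dtype=int32), array([89.9, 14.5]), array([0.5381, 0.5288, 0.092 ]), array([0.5386, 0.5191, 0.112 ])), (array([249,  46,  65,  57], dtype=int32), array([283.4,  72.8]), array([0.5574, 0.3854, 0.092 ]), array([0.5564, 0.3869, 0.112 ])), (array([228, 135,  46,  62], dtype=int32), array([250.5, 163.9]), array([0.4843, 0.3803, 0.092 ]), array([0.4889, 0.3821, 0.112 ]))]
```

Run:
```python
from workcell import *
from h import *
f=grab_frame("wrist");cv2.imwrite("pics/w4.png",cv2.resize(f["img"][30:230,160:360],None,fx=3,fy=3))
```

```text
(no output)
```

View pics/w4.png

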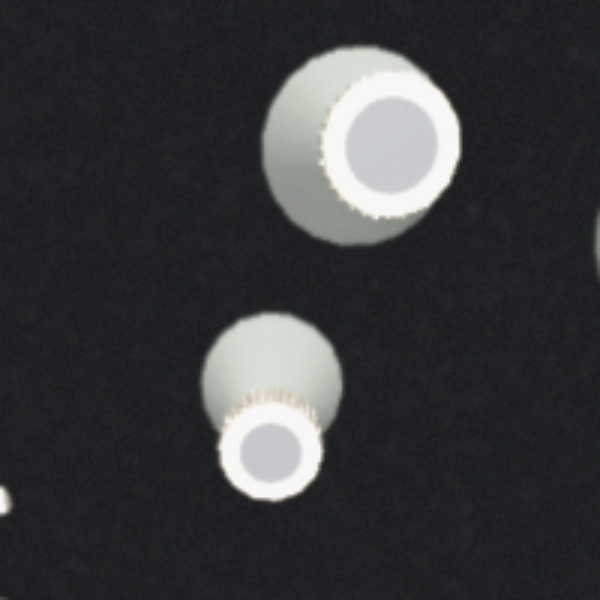

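The 50 cap disc is at (250,180.5), predicted (251.5,181), so it is aligned.

```bash
python3 - <<'E'
from workcell import *
from h import *
f=grab_frame("wrist");print(ray(f,290.5,78.2,.112))
E
python3 -m inch '[[0.002,0,0.05,0,0],[0.002,0,0.057,0,0],[0,0,0.057,0,0],[0,0,0.057,0,0],[0,0,0.057,0,0],[0,0,0.017,0,0],[0,0,0,0,0]]'
python3 -m inch '[[0,0,0,0,0.6],[0,0,0,0,0.8],[0,0,0,0,0.9],[0,0,0,0,1],[0,0,0,0,1],[0,0,0,0,1],[0,0,0,0,1],[0,0,0,0,1]]' 40
python3 -m inch '[[0,0,-0.03,0,1],[0,0,-0.05,0,1],[0,0,-0.06,0,1],[0,0,-0.06,0,1],[0,0,0,0,1],[0,0,0,0,1]]'
python3 - <<'E'
from workcell import *
from h import *
s=observe();go(s,[.5126,-.0227,.158],.3845);print(s['ee_pos'])
E
```

```text
[0.55688452 0.3792625  0.112     ]
time_s: 10.3
ee_pos: [0.4717, 0.3731, 0.0586]
tool_rot: [3.081, 0.598, -0.006]
force: [0.3, -0.4, 0.2]
opening: 0.0854
grasp_force: 0.0
time_s: 10.97
ee_pos: [0.4733, 0.3756, 0.0621]
tool_rot: [-3.083, -0.601, -0.003]
force: [-1.1, -0.2, 7.0]
opening: 0.0269
grasp_force: 39.4
time_s: 11.47
ee_pos: [0.4734, 0.3759, 0.1627]
tool_rot: [-3.081, -0.6, -0.005]
force: [-0.2, 0.0, -2.3]
opening: 0.0267
grasp_force: 39.4
units xyz [-0.2262  0.7684  0.0069] yaw 0.3844 turn -0.0000 tilt 0.23
[0.47336329 0.37586619 0.16268036]
```

```bash
python3 -m inch '[[-0.015,0.051,0,0,1],[-0.015,0.051,0,0,1],[-0.015,0.051,0,0,1],[-0.015,0.051,0,0,1],[-0.015,0.051,0,0,1],[-0.015,0.051,0,0,1],[-0.015,0.051,0,0,1],[-0.015,0.051,0,0,1],[-0.015,0.051,0,0,1],[-0.015,0.051,0,0,1],[-0.015,0.051,0,0,1],[-0.015,0.051,0,0,1]]'
python3 -m inch '[[-0.015,0.051,0,0,1],[-0.015,0.051,0,0,1],[-0.016,0.054,0,0,1],[0,0,0,0,1],[0,0,0,0,1],[0,0,0,0,1]]'
python3 - <<'E'
from workcell import *
from h import *
s=observe();go(s,[.5126,-.0227,.09],.3845);print(s['ee_pos'])
f=grab_frame("wrist");cv2.imwrite("pics/w5.png",f["img"]);print([proj(f,[.5126,-.0227,z]).round(0) for z in(.023,)])
E
```

```text
time_s: 12.47
ee_pos: [0.5031, 0.0562, 0.1593]
tool_rot: [-3.084, -0.6, 0.004]
force: [1.1, -0.6, -1.7]
opening: 0.0267
grasp_force: 39.5
time_s: 12.97
ee_pos: [0.5114, -0.0232, 0.1597]
tool_rot: [-3.083, -0.599, 0.003]
force: [0.9, 0.1, -0.8]
opening: 0.0269
grasp_force: 39.6
units xyz [0.0029 0.     0.1394] yaw 0.3838 turn -0.0005 tilt 0.12
[ 0.51137049 -0.02323494  0.1597033 ]
[array([252., 175.])]
```

View pics/w5.png

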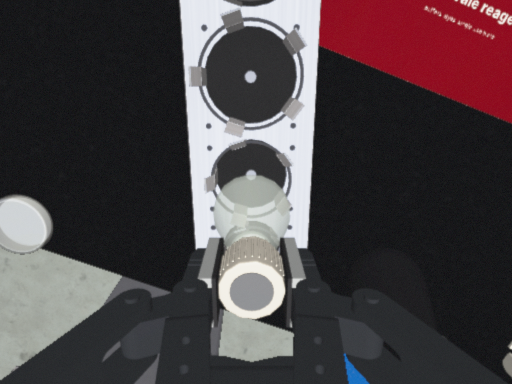

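The clamp_50 screw is at (251,175), predicted (252,175), and the flask is centred on it, so I'm lowering.

```bash
python3 -m inch '[[0.003,0,0.03,0,1],[0,0,0.03,0,1],[0,0,0.03,0,1],[0,0,0.03,0,1],[0,0,0.018,0,1],[0,0,0,0,1],[0,0,0,0,1]]'
python3 -m inch '[[0,0,0.003,0,1],[0,0,0.003,0,1],[0,0,0.002,0,1],[0,0,0,0,1],[0,0,0,0,1]]'
python3 -m inch '[[0,0,0.003,0,1],[0,0,0,0,1],[0,0,0,0,1]]'
```

```text
time_s: 13.6
ee_pos: [0.5134, -0.0223, 0.0917]
tool_rot: [3.083, 0.602, -0.001]
force: [0.3, -0.5, -1.2]
opening: 0.0264
grasp_force: 39.6
time_s: 14.02
ee_pos: [0.5135, -0.0228, 0.088]
tool_rot: [3.084, 0.6, 0.001]
force: [-0.6, -0.3, -0.8]
opening: 0.0272
grasp_force: 39.6
time_s: 14.27
ee_pos: [0.5134, -0.0228, 0.0862]
tool_rot: [3.084, 0.6, -0.0]
force: [0.3, 0.3, -0.7]
opening: 0.0273
grasp_force: 39.6
```

```bash
python3 -m inch '[[0,0,0.002,0,1],[0,0,0,0,1],[0,0,0,0,1]]'; python3 -m inch '[[0,0,0.002,0,1],[0,0,0,0,1],[0,0,0,0,1]]'; python3 -m inch '[[0,0,0.002,0,1],[0,0,0,0,1],[0,0,0,0,1]]'
```

```text
time_s: 14.52
ee_pos: [0.5134, -0.0228, 0.0852]
tool_rot: [3.084, 0.6, -0.0]
force: [0.0, 0.0, 0.4]
opening: 0.027
grasp_force: 39.6
time_s: 14.77
ee_pos: [0.5138, -0.0228, 0.0852]
tool_rot: [3.083, 0.601, 0.002]
force: [-2.3, -0.2, 5.1]
opening: 0.0269
grasp_force: 40.1
time_s: 15.02
ee_pos: [0.5141, -0.0228, 0.0851]
tool_rot: [3.083, 0.601, 0.003]
force: [-4.1, 1.3, 10.6]
opening: 0.0269
grasp_force: 40.8
```

```bash
python3 -m inch '[[0,0,0,0,0.7],[0,0,0,0,0.6],[0,0,0,0,0.4],[0,0,0,0,0.2],[0,0,0,0,0],[0,0,0,0,0],[0,0,0,0,0]]'; python3 -m inch '[[0,0,-0.03,0,0],[0,0,-0.06,0,0],[0,0,-0.07,0,0],[0,0,-0.07,0,0],[0,0,-0.06,0,0],[0,0,0,0,0],[0,0,0,0,0]]'
python3 - <<'E'
from workcell import *
from h import *
s=observe();go(s,[.5568,.378,.2],.3845)
f=grab_frame("wrist");cv2.imwrite("pics/w6.png",f["img"])
E
```

```text
time_s: 15.6
ee_pos: [0.5134, -0.0228, 0.0831]
tool_rot: [3.084, 0.6, -0.001]
force: [0.1, 0.2, 0.2]
opening: 0.0851
grasp_force: 0.0
time_s: 16.18
ee_pos: [0.5144, -0.0225, 0.2301]
tool_rot: [-3.084, -0.6, -0.007]
force: [0.2, 0.1, -0.2]
opening: 0.0854
grasp_force: 0.0
units xyz [ 0.3787 -0.7108  0.0614] yaw 0.3844 turn -0.0000 tilt 0.25
```

View pics/w6.png

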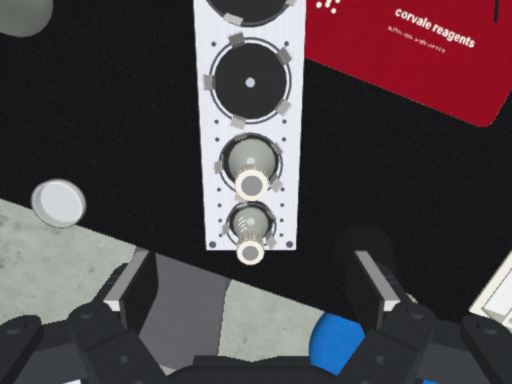

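Flasks 40 and 50 both stand upright in their clamps, with caps at (250,252) and (252,184). Next is flask 62.

```bash
cat >> h.py <<'E'
def discs(f,h):
    g=cv2.cvtColor(f["img"],cv2.COLOR_BGR2GRAY);m=((g>185)&(g<225)).astype(np.uint8)
    m=cv2.morphologyEx(m,cv2.MORPH_OPEN,np.ones((7,7),np.uint8))
    for k in cv2.findContours(m,0,2)[0]:
        (x,y),r=cv2.minEnclosingCircle(k);a=cv2.contourArea(k)
        if r<40 and a>.75*np.pi*r*r and y<260: print("disc",round(x,1),round(y,1),round(r,1),ray(f,x,y,h).round(4))
E
python3 -m inch '[[0.027,-0.051,0,0,0],[0.027,-0.051,0,0,0],[0.027,-0.051,0,0,0],[0.027,-0.051,0,0,0],[0.027,-0.051,0,0,0],[0.027,-0.051,0,0,0],[0.027,-0.051,0,0,0],[0.027,-0.051,0,0,0],[0.027,-0.051,0,0,0],[0.027,-0.051,0,0,0],[0.027,-0.051,0,0,0],[0.027,-0.051,0,0,0]]'
python3 -m inch '[[0.027,-0.051,0,0,0],[0.027,-0.048,0,0,0],[0,0,0,0,0],[0,0,0,0,0],[0,0,0,0,0]]'
python3 - <<'E'
from workcell import *
from h import *
s=observe();go(s,[.5568,.378,.078],.3845);print(s['ee_pos'])
f=grab_frame("wrist");discs(f,.112);print(proj(f,[.5568,.378,.112]))
E
```

```text
time_s: 17.23
ee_pos: [0.5482, 0.3227, 0.2262]
tool_rot: [3.082, 0.6, -0.005]
force: [0.5, -0.7, 0.1]
opening: 0.0855
grasp_force: 0.0
time_s: 17.65
ee_pos: [0.555, 0.3772, 0.2267]
tool_rot: [3.082, 0.6, -0.004]
force: [0.6, 0.2, -0.0]
opening: 0.0849
grasp_force: 0.0
units xyz [ 0.0048 -0.0004  0.2973] yaw 0.3846 turn 0.0001 tilt 0.17
[0.554961   0.3772494  0.22665235]
[251.60398441 181.26002698]
```

```bash
python3 -m inch '[[0.002,0,0.05,0,0],[0.003,0,0.057,0,0],[0,0,0.057,0,0],[0,0,0.057,0,0],[0,0,0.057,0,0],[0,0,0.017,0,0],[0,0,0,0,0]]'
python3 -m inch '[[0,0,0,0,0.6],[0,0,0,0,0.8],[0,0,0,0,0.9],[0,0,0,0,1],[0,0,0,0,1],[0,0,0,0,1],[0,0,0,0,1],[0,0,0,0,1]]' 40
python3 -m inch '[[0,0,-0.03,0,1],[0,0,-0.05,0,1],[0,0,-0.06,0,1],[0,0,-0.06,0,1],[0,0,-0.01,0,1],[0,0,0,0,1],[0,0,0,0,1]]'
python3 - <<'E'
from workcell import *
from h import *
s=observe();go(s,[.589,.008,.188],.3845);print(s['ee_pos'])
E
```

```text
time_s: 18.28
ee_pos: [0.5564, 0.3765, 0.0782]
tool_rot: [3.081, 0.598, -0.008]
force: [-0.8, -0.2, 0.2]
opening: 0.0852
grasp_force: 0.0
time_s: 18.95
ee_pos: [0.5583, 0.3793, 0.0824]
tool_rot: [-3.082, -0.601, -0.004]
force: [-0.0, 0.2, 5.9]
opening: 0.0307
grasp_force: 39.5
time_s: 19.53
ee_pos: [0.5571, 0.3786, 0.1848]
tool_rot: [-3.084, -0.6, 0.002]
force: [-0.2, -0.6, -1.9]
opening: 0.0309
grasp_force: 39.7
units xyz [-0.2188  0.7111 -0.0063] yaw 0.3843 turn -0.0001 tilt 0.08
[0.5571078  0.37860147 0.1848278 ]
```

```bash
python3 -m inch '[[0,0,-0.05,0,1],[0,0,-0.06,0,1],[0,0,-0.01,0,1],[0,0,0,0,1]]'; python3 -m inch '[[-0.0155,0.051,0,0,1],[-0.0155,0.051,0,0,1],[-0.0155,0.051,0,0,1],[-0.0155,0.051,0,0,1],[-0.0155,0.051,0,0,1],[-0.0155,0.051,0,0,1],[-0.0155,0.051,0,0,1],[-0.0155,0.051,0,0,1],[-0.0155,0.051,0,0,1],[-0.0155,0.051,0,0,1],[-0.0155,0.051,0,0,1],[-0.0155,0.051,0,0,1]]'
python3 -m inch '[[-0.0155,0.051,0,0,1],[-0.0155,0.048,0,0,1],[0,0,0.06,0,1],[0,0,0.05,0,1],[0,0,0,0,1],[0,0,0,0,1],[0,0,0,0,1]]'
python3 - <<'E'
from workcell import *
from h import *
s=observe();go(s,[.589,.008,.112],.3845);print(s['ee_pos'])
f=grab_frame("wrist");cv2.imwrite("pics/w7.png",f["img"]);print([proj(f,[.589,.008,z]).round(0) for z in(.023,)])
E
```

```text
time_s: 19.87
ee_pos: [0.5581, 0.379, 0.2466]
tool_rot: [-3.083, -0.6, -0.003]
force: [-0.6, 0.0, -2.1]
opening: 0.0308
grasp_force: 39.8
time_s: 20.87
ee_pos: [0.5849, 0.0588, 0.2428]
tool_rot: [-3.083, -0.6, 0.008]
force: [0.6, 0.4, -1.4]
opening: 0.0307
grasp_force: 39.9
time_s: 21.45
ee_pos: [0.5906, 0.0084, 0.1912]
tool_rot: [3.083, 0.601, -0.0]
force: [0.4, -0.7, -1.0]
opening: 0.0306
grasp_force: 40.0
units xyz [-0.0033 -0.0006  0.1584] yaw 0.3851 turn 0.0004 tilt 0.05
[0.59061308 0.00840855 0.19118618]
[array([251., 169.])]
```

View pics/w7.png

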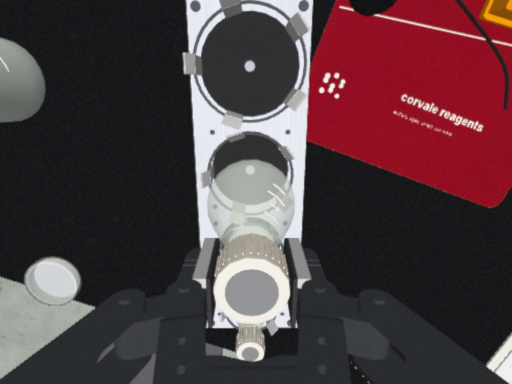

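The clamp_62 screw is at (250,170), predicted (251,169), so the flask is aligned. Lowering.

```bash
python3 -m inch '[[-0.003,0,0.03,0,1],[0,0,0.035,0,1],[0,0,0.035,0,1],[0,0,0.035,0,1],[0,0,0.023,0,1],[0,0,0,0,1],[0,0,0,0,1]]'
python3 -m inch '[[0,0,0.003,0,1],[0,0,0.003,0,1],[0,0,0.003,0,1],[0,0,0,0,1],[0,0,0,0,1]]'
python3 -m inch '[[0,0,0.003,0,1],[0,0,0,0,1],[0,0,0,0,1]]'
```

```text
time_s: 22.08
ee_pos: [0.5896, 0.0081, 0.1128]
tool_rot: [3.083, 0.601, 0.002]
force: [0.4, -0.5, -1.0]
opening: 0.0305
grasp_force: 40.0
time_s: 22.5
ee_pos: [0.5891, 0.0078, 0.1076]
tool_rot: [-3.084, -0.6, -0.001]
force: [0.1, -0.1, -0.5]
opening: 0.0307
grasp_force: 40.0
time_s: 22.75
ee_pos: [0.5889, 0.0078, 0.1057]
tool_rot: [3.084, 0.6, -0.0]
force: [-0.2, -0.4, -1.0]
opening: 0.0307
grasp_force: 40.0
```

```bash
python3 -m inch '[[0,0,0.002,0,1],[0,0,0,0,1],[0,0,0,0,1]]'
```

```text
time_s: 23.0
ee_pos: [0.5893, 0.0079, 0.1054]
tool_rot: [3.083, 0.601, 0.002]
force: [-1.2, 1.2, 2.9]
opening: 0.0308
grasp_force: 40.4
```

```bash
python3 -m inch '[[0,0,0.001,0,1],[0,0,0,0,1],[0,0,0,0,0.7],[0,0,0,0,0.6],[0,0,0,0,0.4],[0,0,0,0,0.2],[0,0,0,0,0],[0,0,0,0,0],[0,0,0,0,0]]'; python3 -m inch '[[0,0,-0.03,0,0],[0,0,-0.06,0,0],[0,0,-0.07,0,0],[0,0,-0.07,0,0],[0,0,-0.06,0,0],[0,0,0,0,0],[0,0,0,0,0]]'
python3 - <<'E'
from workcell import *
from h import *
s=observe();go(s,[.5769,.256,.24],.3845)
f=grab_frame("wrist");cv2.imwrite("pics/w8.png",f["img"])
E
```

```text
time_s: 23.75
ee_pos: [0.589, 0.0078, 0.1041]
tool_rot: [3.084, 0.6, -0.0]
force: [-0.4, -0.7, 0.5]
opening: 0.0854
grasp_force: 0.0
time_s: 24.33
ee_pos: [0.5899, 0.0081, 0.2514]
tool_rot: [-3.083, -0.6, -0.007]
force: [-0.1, 0.3, -0.6]
opening: 0.0855
grasp_force: 0.0
units xyz [ 0.1617 -0.4695  0.0233] yaw 0.3844 turn -0.0000 tilt 0.27
```

View pics/w8.png

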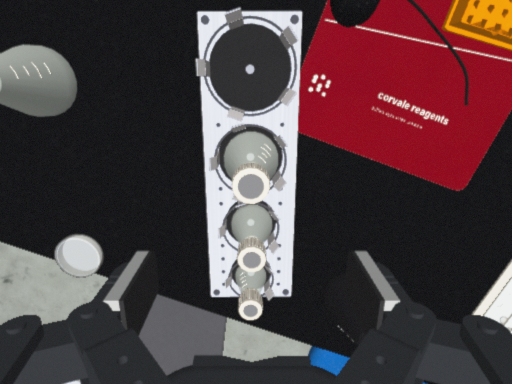

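Three flasks are seated, with caps at (250,184), (251,259) and (250,309). Last is flask 76.

```bash
python3 -m inch '[[0.016,-0.047,0,0,0],[0.016,-0.047,0,0,0],[0.016,-0.047,0,0,0],[0.016,-0.047,0,0,0],[0.016,-0.047,0,0,0],[0.016,-0.047,0,0,0],[0.016,-0.047,0,0,0],[0.016,-0.047,0,0,0],[0.016,-0.047,0,0,0],[0.018,-0.047,0,0,0],[0,0,0,0,0],[0,0,0,0,0]]'
python3 - <<'E'
from workcell import *
from h import *
s=observe();go(s,[.5769,.256,.102],.3845);print(s['ee_pos'])
f=grab_frame("wrist");print(proj(f,[.5769,.256,.136]))
g=cv2.cvtColor(f["img"],cv2.COLOR_BGR2GRAY);m=(g>230).astype(np.uint8)
cs,hi=cv2.findContours(m,cv2.RETR_CCOMP,2)
for k,h in zip(cs,hi[0]):
    if h[3]>=0 and cv2.contourArea(k)>150:
        c,r=cv2.minEnclosingCircle(k);print(c,r,ray(f,*c,.136).round(4))
E
```

```text
time_s: 25.38
ee_pos: [0.5751, 0.257, 0.2469]
tool_rot: [3.082, 0.603, -0.006]
force: [0.0, -0.3, 0.2]
opening: 0.0852
grasp_force: 0.0
units xyz [0.0038 0.0031 0.2898] yaw 0.3865 turn 0.0013 tilt 0.23
[0.57507926 0.25700795 0.24688588]
[253.65512807 183.24343266]
(251.86363220214844, 182.5) 17.04803466796875 [0.5769 0.2576 0.136 ]
```

```bash
python3 -m inch '[[0.002,0.001,0.05,0,0],[0.002,0,0.057,0,0],[0,0,0.057,0,0],[0,0,0.057,0,0],[0,0,0.057,0,0],[0,0,0.012,0,0],[0,0,0,0,0]]'
python3 -m inch '[[0,0,0,0,0.6],[0,0,0,0,0.8],[0,0,0,0,0.9],[0,0,0,0,1],[0,0,0,0,1],[0,0,0,0,1],[0,0,0,0,1],[0,0,0,0,1]]' 40
python3 -m inch '[[0,0,-0.03,0,1],[0,0,-0.05,0,1],[0,0,-0.06,0,1],[0,0,-0.06,0,1],[0,0,-0.01,0,1],[0,0,0,0,1],[0,0,0,0,1]]'
python3 - <<'E'
from workcell import *
from h import *
s=observe();go(s,[.677,.0435,.21],.3845);print(s['ee_pos'])
E
```

```text
time_s: 26.02
ee_pos: [0.5767, 0.2544, 0.1019]
tool_rot: [3.082, 0.598, -0.008]
force: [0.1, 0.4, 0.6]
opening: 0.0855
grasp_force: 0.0
time_s: 26.68
ee_pos: [0.5788, 0.257, 0.1059]
tool_rot: [-3.083, -0.601, -0.005]
force: [-0.7, 1.5, 6.2]
opening: 0.0349
grasp_force: 39.7
time_s: 27.27
ee_pos: [0.5774, 0.2564, 0.2084]
tool_rot: [-3.083, -0.6, 0.002]
force: [-0.4, -0.2, -2.6]
opening: 0.0348
grasp_force: 40.2
units xyz [ 0.0249  0.4694 -0.0036] yaw 0.3844 turn -0.0001 tilt 0.09
[0.5774233  0.25639845 0.20836161]
```

```bash
python3 -m inch '[[0.0025,0.047,0,0,1],[0.0025,0.047,0,0,1],[0.0025,0.047,0,0,1],[0.0025,0.047,0,0,1],[0.0025,0.047,0,0,1],[0.0025,0.047,0,0,1],[0.0025,0.047,0,0,1],[0.0025,0.047,0,0,1],[0.0025,0.047,0,0,1],[0.0025,0.046,0,0,1],[0,0,0,0,1],[0,0,0,0,1]]'
python3 - <<'E'
from workcell import *
from h import *
s=observe();go(s,[.677,.0435,.136],.3845);print(s['ee_pos'])
f=grab_frame("wrist");cv2.imwrite("pics/w9.png",f["img"]);print([proj(f,[.677,.0435,z]).round(0) for z in(.023,)])
E
```

```text
time_s: 28.27
ee_pos: [0.6769, 0.0424, 0.2064]
tool_rot: [-3.084, -0.597, 0.007]
force: [1.0, 1.4, -2.0]
opening: 0.0348
grasp_force: 40.4
units xyz [ 0.0017 -0.0018  0.1408] yaw 0.3823 turn -0.0014 tilt 0.27
[0.67686367 0.04240488 0.20640996]
[array([251., 163.])]
```

View pics/w9.png

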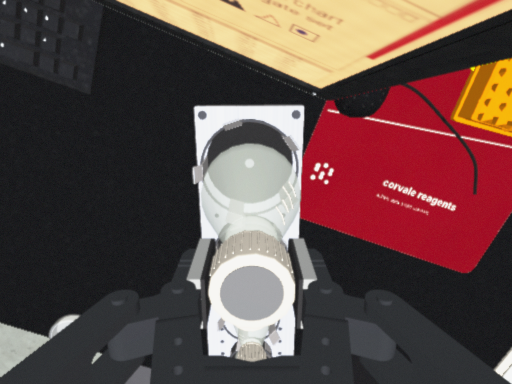

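The clamp_76 screw is at (249,163), predicted (251,163), so the flask is aligned. Lowering.

```bash
python3 -m inch '[[0.001,-0.002,0.03,0,1],[0,0,0.03,0,1],[0,0,0.03,0,1],[0,0,0.03,0,1],[0,0,0.018,0,1],[0,0,0,0,1],[0,0,0,0,1]]'
python3 -m inch '[[0,0,0.003,0,1],[0,0,0.003,0,1],[0,0,0.003,0,1],[0,0,0,0,1],[0,0,0,0,1]]'
python3 -m inch '[[0,0,0.002,0,1],[0,0,0,0,1],[0,0,0,0,1]]'
```

```text
time_s: 28.9
ee_pos: [0.6772, 0.0452, 0.14]
tool_rot: [3.083, 0.601, -0.002]
force: [0.3, 0.6, -0.7]
opening: 0.0349
grasp_force: 40.5
time_s: 29.32
ee_pos: [0.6776, 0.0447, 0.136]
tool_rot: [-3.084, -0.6, -0.0]
force: [0.6, 0.6, -1.2]
opening: 0.035
grasp_force: 40.5
time_s: 29.57
ee_pos: [0.6776, 0.0447, 0.1347]
tool_rot: [3.084, 0.6, -0.0]
force: [-0.8, 0.4, -1.7]
opening: 0.0349
grasp_force: 40.5
```

```bash
python3 -m inch '[[0,0.001,0.003,0,1],[0,0.001,0.003,0,1],[0,0,0.002,0,1],[0,0,0,0,1],[0,0,0,0,1]]'
python3 -m inch '[[0,0,0.002,0,1],[0,0,0,0,1],[0,0,0,0,1]]'
```

```text
time_s: 29.98
ee_pos: [0.6779, 0.0438, 0.1306]
tool_rot: [3.084, 0.6, -0.0]
force: [0.1, 0.4, -1.3]
opening: 0.0351
grasp_force: 40.5
time_s: 30.23
ee_pos: [0.6779, 0.0438, 0.1297]
tool_rot: [-3.084, -0.6, 0.0]
force: [-0.2, -0.5, -1.4]
opening: 0.0352
grasp_force: 40.5
```

```bash
python3 -m inch '[[0,0,0.002,0,1],[0,0,0,0,1],[0,0,0,0,1]]'
```

```text
time_s: 30.48
ee_pos: [0.6781, 0.0439, 0.129]
tool_rot: [3.084, 0.6, 0.001]
force: [-0.1, 0.7, -0.9]
opening: 0.0349
grasp_force: 40.6
```

```bash
python3 -m inch '[[0,0,0.001,0,1],[0,0,0,0,1],[0,0,0,0,1]]'; python3 -m inch '[[0,0,0.001,0,1],[0,0,0,0,1],[0,0,0,0,1]]'
```

```text
time_s: 30.73
ee_pos: [0.6783, 0.0439, 0.129]
tool_rot: [3.084, 0.6, 0.002]
force: [-1.3, 1.5, 4.1]
opening: 0.0353
grasp_force: 40.8
time_s: 30.98
ee_pos: [0.6784, 0.0439, 0.129]
tool_rot: [3.083, 0.601, 0.003]
force: [-1.9, 1.3, 6.4]
opening: 0.0352
grasp_force: 41.2
```

Contact. Releasing and backing off.

```bash
python3 -m inch '[[0,0,0,0,0.7],[0,0,0,0,0.6],[0,0,0,0,0.4],[0,0,0,0,0.2],[0,0,0,0,0],[0,0,0,0,0],[0,0,0,0,0]]'; python3 -m inch '[[0,0,-0.03,0,0],[0,0,-0.06,0,0],[0,0,-0.06,0,0],[0,0,-0.06,0,0],[-0.05,-0.05,0,0,0],[-0.05,-0.05,0,0,0],[-0.05,-0.05,0,0,0],[-0.05,-0.05,0,0,0],[-0.05,-0.05,0,0,0],[0,0,0,0,0],[0,0,0,0,0],[0,0,0,0,0]]'
python3 - <<'E'
from workcell import *
from h import *
s=observe();print(s['ee_pos'],s['force'])
f=grab_frame("scene")["img"][90:310,150:350];g=grab_frame("top")["img"][110:240,190:385]
cv2.imwrite("pics/end.png",np.hstack([cv2.resize(f,(390,429),interpolation=2),cv2.resize(g,(400,429),interpolation=2)]))
E
```

```text
time_s: 31.57
ee_pos: [0.6779, 0.0437, 0.1274]
tool_rot: [3.084, 0.6, -0.001]
force: [-0.3, 0.0, 0.7]
opening: 0.0856
grasp_force: 0.0
time_s: 32.57
ee_pos: [0.5154, 0.1129, 0.2332]
tool_rot: [-3.084, -0.601, -0.001]
force: [-0.5, 0.3, 1.0]
opening: 0.0856
grasp_force: 0.0
[0.51544712 0.11293937 0.23317548] [-0.46088632  0.27501951  1.03858219]
```

View pics/end.png

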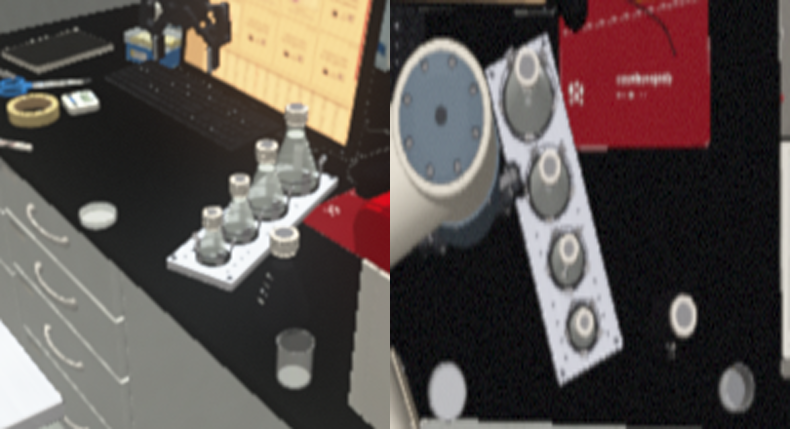

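The final view shows all four flasks upright in their clamps in order of size. The beaker, dish and look-alike are untouched and the robot is clear.

```bash
python3 -c "
from workcell import *
print(close_job())"
```

```text
the job is handed in; nothing more can be done
None
```

The four flasks stand upright and released in their matching clamps, smallest to largest; the beaker, dish and black look-alike were left untouched, and the job was handed in after about 33 s of robot time.

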